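# Index the condiment carousel and hold the straw bin open

## Task

The straw bin (red handle bar) on the condiment carousel needs refilling: turn the carousel anticlockwise, seen from above (the yellow post is there to turn it by), until that bin faces the pointer on the white click stop and the carousel has clicked in. Then lift the bin's sprung lid (the red bar is its handle) to about 60 degrees open and finish there, still holding it open with the gripper, with the carousel still clicked in. Leave the other things on the worktop where they stand.

Things in the scene. Friction and masses are not known exactly. Their poses are not given: they have to be found in the camera images.
- carousel_base: dark round foot of the condiment carousel, fixed (placed anew each time). Origin on the turning axis at the worktop; its -x axis points to the white click stop. The wooden platter on it is 336 mm across, top 36 mm above the worktop. It carries four white bins in a cross, 84 x 84 x 66 mm, 46 to 130 mm from the axis, grey lids (top at 109 mm), handle bars 168 mm from the axis
- carousel (a joint): platter angle, rad; 0 = straw bin (red bar) straight at the click stop, clicked in. Starts between -1.6 and -1.0, grows anticlockwise seen from above, stops at -1.9 and 0.3. Light friction (0.025 N m): it stays where it is left. From about -0.16 a rib on the rim lifts a ball in the click stop (1 to 3 N at the post); past -0.07 the ball drops in and draws the platter to 0, play 0.015 rad
- post_top (a point): centre of the top of the yellow post, an upright round rod 14 mm thick, 126 mm from the turning axis, 45 degrees anticlockwise of the straw bin. Top 160 mm above the worktop; its upper 40 mm stand clear above all else on the carousel and can be gripped from above; the rod may turn between the fingers
- straw_lid_bar (a point): middle of the red handle bar: a level round rod 10 mm thick, square to the bin's outward direction, between two steel arms 41 mm left and right. 106 mm above the worktop when shut. A 32 mm gap parts it from the lid's edge: pinch it from above, one finger in the gap, one outside; it may turn between the fingers. It moves on a 122 mm radius about the hinge
- straw_lid_hinge (a point): middle of the hinge line of the straw bin's lid, at the bin's inner edge, 46 mm from the turning axis, 106 mm above the worktop; turns with the platter. The line is level and parallel to the red bar
- straw_lid (a joint): opening angle of the straw bin's lid, rad: 0 = shut, grows as the red bar rises and swings in towards the turning axis, stop at 1.75. Gravity and a spring shut it from any angle; at 60 degrees it takes about 1.1 N at the bar to hold. The other three lids (black bars) are locked
- pointer (a point): red mark on top of the white click stop, 175 mm from the turning axis: where the straw bin must face. The click stop is part of the fixed foot: a pillar beside the platter with a cage over its rim (138 to 205 mm from the axis, 36 mm wide, top 71 mm above the worktop) that holds a steel ball
- cup_a: the loose white cup at the front left, standing mouth up, 74 mm across, 64 mm tall; origin under its centre; leave it alone
- cup_b: the loose white cup at the right, standing upside down, 74 mm across, 64 mm tall; origin under its centre; leave it alone
- dial_timer: white wind-up kitchen timer with a red dial, 62 mm across, 44 mm tall, loose near the front edge; origin under its centre; leave it alone
- pick_tin: small steel toothpick tin with a shut lid, 71 x 92 x 44 mm, loose at the front right; origin under its centre; leave it alone
- spice_jar: green-capped spice jar at the left edge, 46 mm across, 106 mm tall, loose; origin under its centre; leave it alone

How it is judged:
By the outcome, as a careful person would: the job done as asked, in the order asked, and still so for the second after the job is handed in, while the arm keeps its last pose, push and grip.
It also fails if it takes over 51 s, if anything falls off the work surface, if the arm or the gripper's body presses on something with over 40 N, if the wrist force passes 120 N, or if a joint passes its speed limit or range.

## Robot

A 7-joint arm with a two-finger parallel gripper is mounted at the origin on a cart in front of the work surface, level with it; the furniture and walls round the work are solid. World frame = base frame: x ahead of the robot, y to its left, z up, the work surface at z = 0. Lengths are in m, angles in degrees, forces in N, time in s.
With the tool pointing down it reaches from about 0.4 to 0.875 m from the base axis. Payload 6.5 kg.
Tool frame: the origin (TCP) lies on the centre line of the jaws, within the pads' length; the fingertips stand 22 mm ahead of it and the grasp point (between the pads) lies 3 mm ahead of it (r.tip_reach is the distance from the TCP to the fingertips, in m); z points along the fingers, y is the line along which they close (so a half turn about z gives the same grasp; the last joint's range is limited). The gripper opens to 88 mm and grips with 3 to 60 N. Pads are 18 mm wide; open, the fingers measure 123 mm over their backs; the gripper's body (75 mm by 187 mm) begins 45 mm behind the grasp point.
Start: joints at [70.176, 30.733, -0.252, 88.115, 0.149, 61.152, -4.079], TCP at [0.18, -0.625, 0.261] pointing down, gripper open.
Joint ranges: [-154.64, 154.64], [-21.42, 123.67], [-72.66, 72.17], [13.99, 137.28], [-74.86, 254.86], [10.95, 109.41], [-158.01, 158.01]. Speed limits (degrees/s): [136.94, 136.94, 180, 180, 180, 180, 180].

## Interface

Orientations are given as [roll, pitch, yaw] about the fixed x, y, z axes, in that order (R = Rz(yaw) Ry(pitch) Rx(roll)).
In Python, from rig import r gives the robot as it stands.
- The arm moves only by the tool send_rows, never from a script. Its argument "increments" is a list of rows, each a list of 7 numbers: the shift along the tool's x, y, z in cm, then the turn, a rotation vector about the tool's x, y, z in rad, then the opening, from 0 (shut) to 1 (fully open). A call has 1 to 20 rows; each row shifts and turns the commanded pose from where the row before left it, along the tool's axes as they then stand; what a row does not reach is not made up. A row lasts 1/10 s, in which the tool goes at most 50 mm and 8.59 degrees, less where a joint would pass 70% of its speed; a pose out of reach is approached as far as the arm can. A call is refused whole if a number of a shift passes 5 or a number of a turn 0.15, either way. A call with a gripper value outside its range is refused whole. The fingers move at their own pace and stop on an object; "squeeze" is the grip in N (left out, the last holds). Time passes only in rows, so rows that do not move let the fingers close. It gives the time, the measured TCP pose, the force, the opening and the grip force at its end, in the units of the state.
- r.get_state(): the state, without advancing time (a new reading comes with each control period).
- r.snapshot(name): name is "scene" or "side" or "wrist"; returns the picture (480x640x3 uint8, red, green, blue); there is no depth.
- r.camera_model(name): a dict with "fx", "fy", "cx", "cy" (pixels), "origin" and "rotation" of the camera in the world. Camera axes: x right, y down, z forward; pixel columns grow to the right and rows downward; lengths in m; the calibration is good to about 2 mm. The wrist camera is an equidistant fisheye: a pixel r from the principal point sees the ray r / f radians off the axis. A picture is of the moment at which its call begins: read the wrist's pose just before it. camera_model takes no time and is no camera call; for the wrist camera it gives the pose at the moment of the call.
- r.finish_job(): hands the job in; it is judged then, once.
The state is a dict: "time_s": time; "q": joint angles; "dq": joint speeds; "tau": joint torques, N m; "eef_pos": TCP position; "orientation": TCP orientation; "contact_force": force on the tool from outside, world axes, zero at the start; "ft_torque": the same for the moment, N m; "grip_width": finger opening in m; "grasp_force": force on a finger pad.
Only numpy, scipy, OpenCV 4.12 (cv2) and the standard library are available. Lean on these libraries where they do the work, as an engineer would, in place of code of your own. Each camera call takes 0.05 s, during which the arm holds its last target. There are 200 camera calls.

## Working session

There is one attempt and no reset: what is moved stays moved. The work goes in short steps, Python scripts to look and compute and a tool call to move; the robot and the scene stay as the last step left them, time stands still between calls to the robot, and variables do not carry over. Pictures are saved under pics/ and viewed, at most 10 in all, crops included, and the job is handed in when it is done.

Besides the shell and the picture viewer there is one more tool, called by a JSON object that holds its "op" and its "data". send_rows: Moves the arm, as the interface text tells. Its arguments: {"type":"object","properties":{"increments":{"type":"array","items":{"type":"array","items":{"type":"number"}}},"squeeze":{"type":"number"}},"required":["increments"]}

```bash
mkdir -p pics; ls; python3 - <<'E'
from rig import r
import cv2
s=r.get_state();print(s)
for n in("scene","side"):
    c=r.camera_model(n);print(n,c)
    cv2.imwrite(f"pics/{n}0.png",r.snapshot(n)[:,:,::-1])
E
```

```text
pics
{'time_s': 0.0, 'q': array([70.17493833, 30.77534793, -0.2553838 , 88.16944616,  0.14820212,
       61.15138053, -4.07750424]), 'dq': array([ 0.063279  ,  0.0476824 ,  0.12248218, -0.0054465 , -0.06025959,
        0.02711533,  0.04121408]), 'tau': array([ 3.12381417e-04, -5.70980787e+01,  9.91434753e-01, -2.51601863e+01,
       -5.61054039e-02,  1.80287054e-02,  1.71872125e-04]), 'eef_pos': array([ 0.17935951, -0.62417697,  0.25987169]), 'orientation': array([-1.79904331e+02,  5.83471731e-03,  1.60387084e+01]), 'contact_force': array([-0.52033344,  0.10233652, -0.15649434]), 'ft_torque': array([0.02093073, 0.01105131, 0.00585071]), 'grasp_force': 0.0, 'grip_width': 0.0880746944760927}
scene {'fx': 597.1935471051995, 'fy': 597.1935471051995, 'cx': 315.11184213638114, 'cy': 233.9959556609217, 'origin': array([-0.15609213,  1.02137211,  0.99355127]), 'rotation': array([-125.18354744,    0.69868396, -147.71845864])}
side {'fx': 514.4725213586099, 'fy': 514.4725213586099, 'cx': 315.88148312377575, 'cy': 235.19561520736147, 'origin': array([0.45104994, 0.97902537, 0.6071486 ]), 'rotation': array([-115.87765341,   -0.27416611, -176.46001494])}
```

View pics/scene0.png

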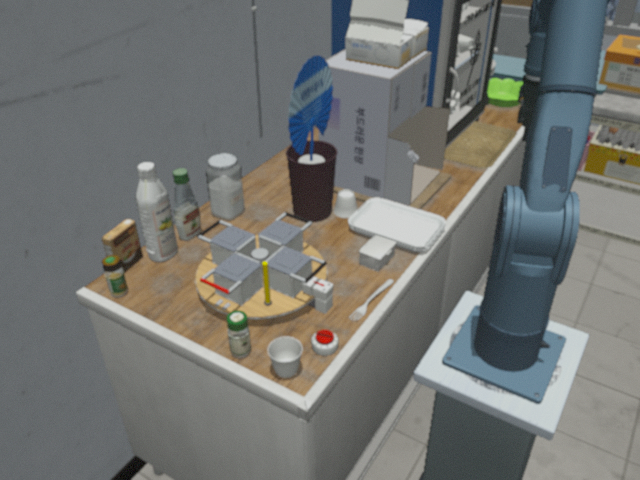

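View pics/side0.png

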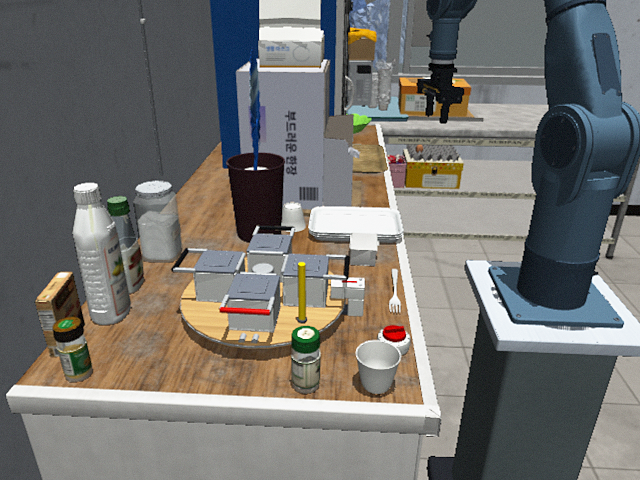

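The scene view shows the red bar near (216,286), the post top at (266,261) and the click stop at (320,290). In the side view they are at (247,311), (302,264) and (352,284). I'll enlarge both.

```bash
python3 - <<'E'
import cv2
a=cv2.imread("pics/scene0.png")[205:335,185:345];b=cv2.imread("pics/side0.png")[215:365,170:380]
cv2.imwrite("pics/sc1.png",cv2.resize(a,None,fx=4.5,fy=4.5,interpolation=cv2.INTER_CUBIC))
cv2.imwrite("pics/sd1.png",cv2.resize(b,None,fx=3.8,fy=3.8,interpolation=cv2.INTER_CUBIC))
E
```

```text
(no output)
```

View pics/sc1.png

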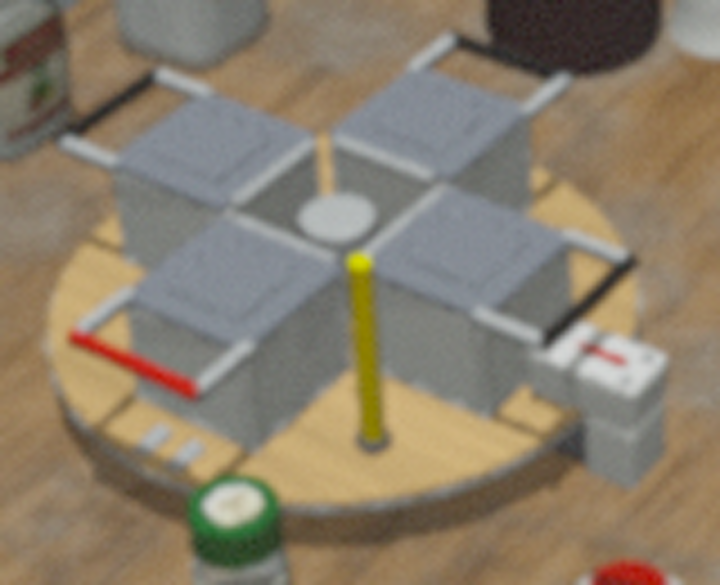

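View pics/sd1.png

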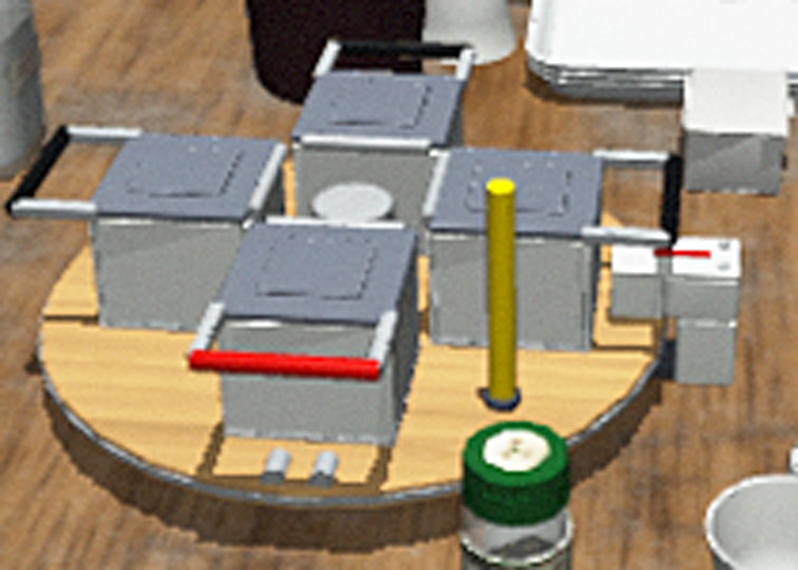

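```bash
cat > h.py <<'E'
from rig import r
import numpy as np
from scipy.optimize import least_squares
from scipy.spatial.transform import Rotation as R
def proj(n,P):
    c=r.camera_model(n);p=R.from_euler('xyz',c['rotation'],degrees=True).inv().apply(np.atleast_2d(P)-c['origin'])
    return np.c_[c['fx']*p[:,0]/p[:,2]+c['cx'],c['fy']*p[:,1]/p[:,2]+c['cy']]
def model(v):
    x,y,a,t=v # a = world direction of stop
    f=lambda rad,an,z:[x+rad*np.cos(an),y+rad*np.sin(an),z]
    b=a+t
    return np.array([f(.168,b,.106),f(.168,b+np.pi/2,.106),f(.168,b+np.pi,.106),f(.168,b-np.pi/2,.106),f(.126,b+np.pi/4,.160),f(.175,a,.071)])
def fit(obs,x0):
    def res(v):
        M=model(v);return np.concatenate([(proj(n,M[k])-p).ravel() for n,(k,p) in obs.items()])
    s=least_squares(res,x0,loss='soft_l1');return s.x,res(s.x)
E
python3 - <<'E'
from h import *
s1=np.array([(135,362.5),(588,301),(510,56),(112,105),(359,262),(604,354)],float);s1=(s1+.5)/4.5-.5+[185,205]
d1=np.array([(286,365),(672,200),(402,48),(38,168),(501,187),(683,254)],float);d1=(d1+.5)/3.8-.5+[170,215]
k=list(range(6))
v,e=fit({'scene':(k,s1),'side':(k,d1)},[.5,.4,np.pi,-1.3])
print(v,np.degrees(v[2:]));print(e.reshape(-1,2).round(1));print(model(v).round(4))
# other objects: rough base points in scene via world plane
c=r.camera_model('side');Q=R.from_euler('xyz',c['rotation'],degrees=True)
for nm,(u,w,z) in dict(jar=(306,332,.106),cup=(378,348,.064),timer=(395,330,.044)).items():
    d=Q.apply([(u-c['cx'])/c['fx'],(w-c['cy'])/c['fy'],1]);print(nm,(c['origin']+d*(z-c['origin'][2])/d[2]).round(3))
st=r.get_state();print(st['time_s'],[m for m in dir(r) if m[0]!='_'])
E
```

```text
[ 0.61120627  0.08678877  3.13797007 -1.59182578] [179.79244134 -91.20489882]
[[ 0.1 -0.6]
 [ 0.3 -0.5]
 [ 0.2 -0.2]
 [-0.3 -0.4]
 [ 0.4 -1.5]
 [ 0.1 -0.7]
 [-0.3  0.9]
 [-0.1  0.6]
 [ 0.   1.2]
 [ 0.6  1.3]
 [-0.1  0.1]
 [-0.   0.8]]
[[ 0.6153  0.2547  0.106 ]
 [ 0.4433  0.0909  0.106 ]
 [ 0.6071 -0.0812  0.106 ]
 [ 0.7792  0.0826  0.106 ]
 [ 0.5243  0.1781  0.16  ]
 [ 0.4362  0.0874  0.071 ]]
jar [0.506 0.305 0.106]
cup [0.388 0.284 0.064]
timer [0.352 0.204 0.044]
0.1 ['IKError', 'camera_model', 'finish_job', 'get_state', 'snapshot', 'tip_reach']
```

```bash
python3 - <<'E'
from h import *
def ray(n,u,w):
    c=r.camera_model(n);d=R.from_euler('xyz',c['rotation'],degrees=True).apply([(u-c['cx'])/c['fx'],(w-c['cy'])/c['fy'],1]);return c['origin'],d
for n,u,w in[('side',352,208),('scene',412,203),('scene',437,180),('side',400,228),('side',232,235),('scene',312,218),('scene',362,196),('side',325,203)]:
    o,d=ray(n,u,w);print(n,u,w,(o-d*o[2]/d[2]).round(3))
def tri(a,b):
    (o,d),(p,e)=ray('scene',*a),ray('side',*b);d=d/np.linalg.norm(d);e=e/np.linalg.norm(e)
    s=np.linalg.lstsq(np.c_[d,-e],p-o,rcond=None)[0];print(((o+d*s[0]+p+e*s[1])/2).round(3),np.linalg.norm(o+d*s[0]-p-e*s[1]).round(3))
tri((447,112),(354,118)); tri((431,55),(328,62)); tri((333,62),(255,60))
E
```

```text
side 352 208 [ 0.428 -0.467  0.   ]
scene 412 203 [ 0.439 -0.461  0.   ]
scene 437 180 [ 0.428 -0.634  0.   ]
side 400 228 [ 0.294 -0.333  0.   ]
side 232 235 [ 0.752 -0.255  0.   ]
scene 312 218 [ 0.659 -0.229  0.   ]
scene 362 196 [ 0.591 -0.418 -0.   ]
side 325 203 [ 0.511 -0.501  0.   ]
[ 0.43  -0.654  0.231] 0.001
[ 0.513 -0.68   0.392] 0.008
[ 0.687 -0.389  0.43 ] 0.013
```

{"op": "send_rows", "data": {"increments": [[0,0,0,0,0,-0.08,1],[0,0,0,0,0,-0.08,1],[0,0,0,0,0,-0.08,1],[1,-0.4,0,0,0,-0.08,1],[2,-0.8,0,0,0,-0.08,1],[3,-1.2,0,0,0,-0.08,1],[3.5,-1.3,0,0,0,0,1],[3.5,-1.3,0,0,0,0,1],[3.5,-1.3,0,0,0,0,1],[3.5,-1.3,0,0,0,0,1],[3.5,-1.3,0,0,0,0,1],[3.8,-1.3,0,0,0,0,1],[3.8,-1.3,0,0,0,0,1],[3.8,-1.3,0,0,0,0,1],[3.8,-1.3,0,0,0,0,1],[3.8,-1.3,0,0,0,0,1],[3.8,-1.3,0,0,0,0,1],[3,-1,0,0,0,0,1],[2,-0.7,0,0,0,0,1],[0,0,0,0,0,0,1]]}}

```text
time_s: 2.1
eef_pos: [0.4333, -0.1392, 0.2607]
orientation: [-180.0, -0.1, 43.8]
contact_force: [-1.4, -0.6, -0.5]
grip_width: 0.0884
grasp_force: 0.0
```

{"op": "send_rows", "data": {"increments": [[2,-1.2,0,0,0,0,1],[3.8,-2.2,0,0,0,0,1],[3.8,-2.2,0,0,0,0,1],[3.8,-2.2,0,0,0,0,1],[3.8,-2.2,0,0,0,0,1],[3.8,-2.2,0,0,0,0,1],[3.8,-2.2,0,0,0,0,1],[2.8,-1.6,0,0,0,0,1],[0.9,-0.6,0,0,0,0,1],[0,0,0,0,0,0,1],[0,0,0,0,0,0,1]]}}

```text
time_s: 3.2
eef_pos: [0.5243, 0.172, 0.2602]
orientation: [180.0, 0.1, 43.4]
contact_force: [0.2, -0.0, 0.2]
grip_width: 0.088
grasp_force: 0.0
```

```bash
python3 - <<'E'
from h import *
import cv2
c=r.camera_model('wrist');print(c, r.get_state()['eef_pos'])
im=r.snapshot('wrist');cv2.imwrite('pics/w1.png',im[:,:,::-1])
E
```

```text
{'fx': 371.64829954431775, 'fy': 371.64829954431775, 'cx': 322.82230243976835, 'cy': 238.57032794743122, 'origin': array([0.57250606, 0.21621967, 0.38351898]), 'rotation': array([ 1.65196323e+02,  2.11360096e-02, -4.65683590e+01])} [0.52431193 0.1719966  0.26023398]
```

View pics/w1.png

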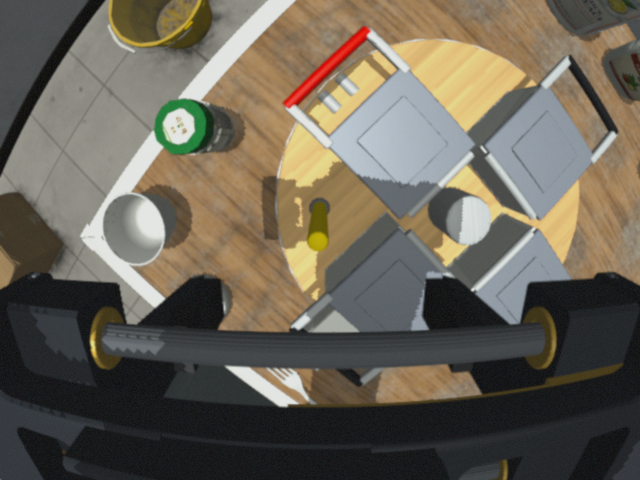

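The wrist view shows the post top at (318,242) and the red bar from (287,104) to (369,32). I'll check these against the model.

```bash
python3 - <<'E'
from h import *
c=r.camera_model('wrist');Q=R.from_euler('xyz',c['rotation'],degrees=True)
for u,w,z in[(318,242,.16),(287,104,.106),(369,32,.106)]:
    p=np.array([u-c['cx'],w-c['cy']])/c['fx'];t=np.linalg.norm(p);d=Q.apply(np.r_[p/t*np.sin(t),np.cos(t)]);print((c['origin']+d*(z-c['origin'][2])/d[2]).round(4))
E
```

```text
[0.5259 0.176  0.16  ]
[0.5757 0.2553 0.106 ]
[0.6587 0.25   0.106 ]
```

{"op": "send_rows", "data": {"increments": [[0.4,-0.3,1,0,0,0,1],[0,0,2.5,0,0,0,1],[0,0,2.5,0,0,0,1],[0,0,2.5,0,0,0,1],[0,0,2.0,0,0,0,1],[0,0,0.9,0,0,0,1],[0,0,0,0,0,0,0.3],[0,0,0,0,0,0,0],[0,0,0,0,0,0,0],[0,0,0,0,0,0,0],[0,0,0,0,0,0,0],[0,0,0,0,0,0,0],[0,0,0,0,0,0,0],[0,0,0,0,0,0,0]], "squeeze": 20}}

```text
time_s: 4.65
eef_pos: [0.5253, 0.1794, 0.1468]
orientation: [180.0, -0.0, 43.5]
contact_force: [0.1, -0.0, -0.3]
grip_width: 0.0262
grasp_force: 0.0
```

{"op": "send_rows", "data": {"increments": [[0,0,0,0,0,0,0],[0,0,0,0,0,0,0],[0,0,0,0,0,0,0],[0,0,0,0,0,0,0],[0,0,0,0,0,0,0]]}}

```text
time_s: 5.15
eef_pos: [0.5262, 0.1783, 0.1467]
orientation: [179.9, -0.0, 43.5]
contact_force: [4.6, -2.6, -1.9]
grip_width: 0.0132
grasp_force: 20.0
```

{"op": "send_rows", "data": {"increments": [[-0.3,0.1,0,0,0,-0.025,0],[-0.63,0.016,0,0,0,-0.05,0],[-0.63,0.016,0,0,0,-0.05,0],[-0.63,0.016,0,0,0,-0.05,0],[-0.63,0.016,0,0,0,-0.05,0],[-0.63,0.016,0,0,0,-0.05,0],[-0.63,0.016,0,0,0,-0.05,0],[-0.63,0.016,0,0,0,-0.05,0],[-0.63,0.016,0,0,0,-0.05,0],[-0.63,0.016,0,0,0,-0.05,0],[-0.63,0.016,0,0,0,-0.05,0],[-0.63,0.016,0,0,0,-0.05,0],[-0.63,0.016,0,0,0,-0.05,0],[0,0,0,0,0,0,0],[0,0,0,0,0,0,0]]}}

```text
time_s: 6.65
eef_pos: [0.4884, 0.1113, 0.1467]
orientation: [-179.9, -0.0, 79.3]
contact_force: [-1.5, 0.1, 0.7]
grip_width: 0.0135
grasp_force: 20.0
```

{"op": "send_rows", "data": {"increments": [[-0.63,0.016,0,0,0,-0.05,0],[-0.63,0.016,0,0,0,-0.05,0],[-0.63,0.016,0,0,0,-0.05,0],[-0.63,0.016,0,0,0,-0.05,0],[-0.63,0.016,0,0,0,-0.05,0],[-0.63,0.016,0,0,0,-0.05,0],[-0.63,0.016,0,0,0,-0.05,0],[-0.63,0.016,0,0,0,-0.05,0],[-0.63,0.016,0,0,0,-0.05,0],[-0.63,0.016,0,0,0,-0.05,0],[-0.63,0.016,0,0,0,-0.05,0],[-0.63,0.016,0,0,0,-0.05,0],[-0.63,0.016,0,0,0,-0.05,0],[-0.63,0.016,0,0,0,-0.05,0],[-0.63,0.016,0,0,0,-0.05,0],[-0.63,0.016,0,0,0,-0.05,0],[0,0,0,0,0,0,0],[0,0,0,0,0,0,0]]}}

```text
time_s: 8.45
eef_pos: [0.5085, 0.0139, 0.1466]
orientation: [-179.8, -0.0, 125.1]
contact_force: [-6.3, -3.6, 8.1]
grip_width: 0.0129
grasp_force: 20.0
```

{"op": "send_rows", "data": {"increments": [[-0.38,-0.04,-0.05,0,0,-0.03,0],[-0.38,-0.02,-0.05,0,0,-0.03,0],[-0.38,0.006,0,0,0,-0.03,0],[-0.38,0.006,0,0,0,-0.03,0],[-0.38,0.006,0,0,0,-0.03,0],[-0.17,0.006,0,0,0,-0.014,0],[0,0,0,0,0,0,0],[0,0,0,0,0,0,0],[0,0,0,0,0,0,0]]}}

```text
time_s: 9.35
eef_pos: [0.5213, -0.0017, 0.1468]
orientation: [-179.9, -0.1, 134.6]
contact_force: [-3.2, -2.8, -10.9]
grip_width: 0.0132
grasp_force: 20.0
```

{"op": "send_rows", "data": {"increments": [[0,0,0,0,0,0,0.3],[0,0,0,0,0,0,0.5],[0,0,0,0,0,0,0.6],[0,0,0,0,0,0,0.6],[0,0,-0.5,0,0,0,0.6],[0,0,-2,0,0,0,0.6],[0,0,-3,0,0,0,0.6],[0,0,-3,0,0,0,0.6],[0,0,-2,0,0,0,0.6],[0,0,-0.5,0,0,0,0.6],[0,0,0,0,0,0,0.6],[0,0,0,0,0,0,0.6]]}}

```text
time_s: 10.55
eef_pos: [0.5221, -0.0017, 0.2568]
orientation: [-179.9, -0.0, 134.6]
contact_force: [-0.3, -0.3, -0.2]
grip_width: 0.0524
grasp_force: 0.0
```

```bash
python3 - <<'E'
from h import *
import cv2
a=r.snapshot('scene')[205:335,185:345,::-1];b=r.snapshot('side')[215:365,170:380,::-1]
f=lambda i,h:cv2.resize(i,None,fx=2.5,fy=2.5,interpolation=cv2.INTER_CUBIC)
A=f(a,0);B=f(b,0);A=cv2.copyMakeBorder(A,0,0,0,0,cv2.BORDER_CONSTANT)
# stack: scene 400x325, side 525x375 -> too wide; use scene left crop scale 1.7
A=cv2.resize(a,None,fx=1.7,fy=1.7,interpolation=cv2.INTER_CUBIC);H=B.shape[0]
A=cv2.copyMakeBorder(A,0,H-A.shape[0],0,0,cv2.BORDER_CONSTANT)
cv2.imwrite('pics/c2.png',np.hstack([A,B]));print(A.shape,B.shape,r.get_state()['eef_pos'],r.get_state()['contact_force'])
E
```

```text
(375, 272, 3) (375, 525, 3) [ 0.5219623  -0.00154347  0.25654449] [-0.4126043  -0.91366916  0.44389738]
```

View pics/c2.png

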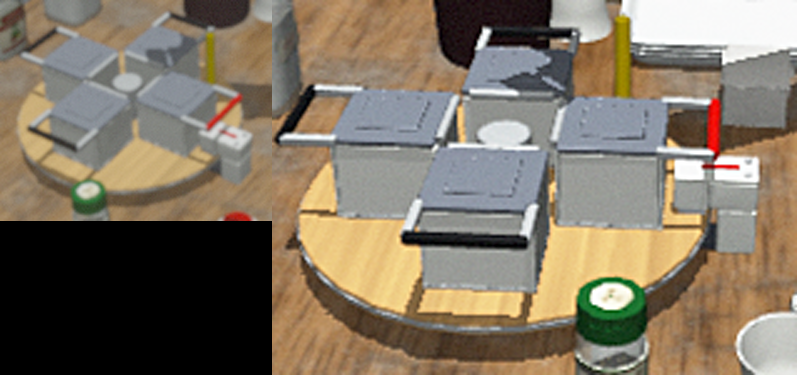

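The platter looks clicked in: the red bar is over the pointer, with ends at crop (715,102) and (714,152) on the side view. Next I'll refit the angle and move above the bar.

```bash
python3 - <<'E'
from h import *
d=np.array([(442.5,127),(258.5,35),(24.5,113.5),(193,239.5)],float);d=(d+.5)/2.5-.5+[170,215]
v0=[0.61120627,0.08678877,3.13797007,0]
f=lambda t:(proj('side',model([*v0[:3],t[0]])[:4])-d).ravel()
s=least_squares(f,[0]);print(s.x,f(s.x).reshape(-1,2).round(1),model([*v0[:3],s.x[0]])[0])
E
```

```text
[0.00606189] [[-0.3  1.2]
 [ 0.4 -0.4]
 [ 0.1  1.1]
 [ 0.3  1.2]] [0.44320677 0.08637897 0.106     ]
```

{"op": "send_rows", "data": {"increments": [[0,0,0,0,0,0.13,0.32],[0,0,0,0,0,0.13,0.32],[0,0,0,0,0,0.13,0.32],[0,0,0,0,0,0.13,0.32],[0,0,0,0,0,0.13,0.32],[0,0,0,0,0,0.13,0.32],[1.3,-1,0,0,0,0,0.32],[2.5,-2.3,0,0,0,0,0.32],[2.5,-2.3,0,0,0,0,0.32],[1.6,-1.5,0,0,0,0,0.32],[1,-0.8,2,0,0,0,0.32],[0,0,3,0,0,0,0.32],[0,0,2,0,0,0,0.32],[0,0,0,0,0,0,0.32],[0,0,0,0,0,0,0.32],[0,0,0,0,0,0,0.32]]}}

```text
time_s: 12.25
eef_pos: [0.4442, 0.0882, 0.1886]
orientation: [179.9, -0.0, 90.0]
contact_force: [-0.2, 0.7, 0.2]
grip_width: 0.028
grasp_force: 0.0
```

```bash
python3 - <<'E'
from h import *
import cv2
c=r.camera_model('wrist');s=r.get_state();print(c,s['eef_pos'],s['orientation'],s['grip_width'],s['q'].round(1))
cv2.imwrite('pics/w2.png',r.snapshot('wrist')[:,:,::-1])
cv2.imwrite('pics/s3.png',cv2.resize(r.snapshot('side')[190:330,230:430,::-1],None,fx=4,fy=4,interpolation=cv2.INTER_CUBIC))
E
```

```text
{'fx': 371.64829954431775, 'fy': 371.64829954431775, 'cx': 322.82230243976835, 'cy': 238.57032794743122, 'origin': array([0.44475645, 0.15254272, 0.31204897]), 'rotation': array([ 1.65353878e+02, -8.58993709e-02, -1.70250411e-02])} [0.44418628 0.0882285  0.18864337] [ 1.79922504e+02 -2.23800712e-02  8.99680482e+01] 0.028025756387213854 [ 20.5  24.1 -44.9 118.6  23.6  46.2 -38.7]
```

View pics/w2.png

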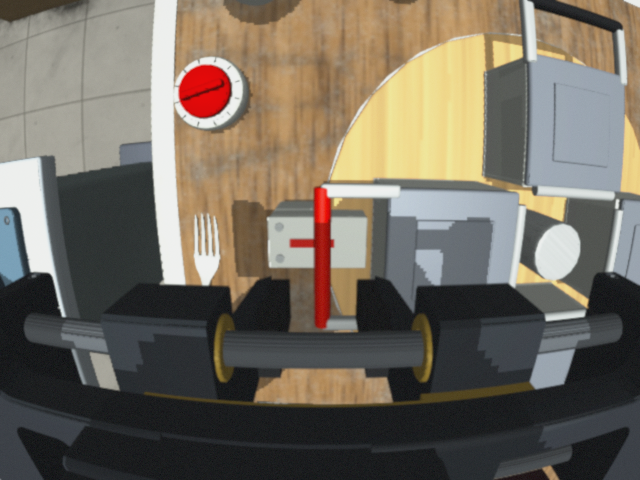

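The bar sits centred between the fingers at about x 322, with finger faces at 289 and 357. Descending now to grip it.

{"op": "send_rows", "data": {"increments": [[0,-0.05,1,0,0,0,0.32],[0,0,2,0,0,0,0.32],[0,0,2,0,0,0,0.32],[0,0,1.5,0,0,0,0.32],[0,0,1,0,0,0,0.32],[0,0,0.4,0,0,0,0.32],[0,0,0,0,0,0,0.32],[0,0,0,0,0,0,0.32]], "squeeze": 12}}

```text
time_s: 13.15
eef_pos: [0.4437, 0.0879, 0.1091]
orientation: [180.0, -0.0, 89.9]
contact_force: [0.7, 0.9, -0.4]
grip_width: 0.0284
grasp_force: 0.0
```

{"op": "send_rows", "data": {"increments": [[0,0,0,0,0,0,0],[0,0,0,0,0,0,0],[0,0,0,0,0,0,0],[0,0,0,0,0,0,0],[0,0,0,0,0,0,0],[0,0,0,0,0,0,0],[0,0,0,0,0,0,0]], "squeeze": 12}}

```text
time_s: 13.85
eef_pos: [0.4438, 0.0878, 0.1089]
orientation: [180.0, -0.0, 89.9]
contact_force: [2.0, -0.9, 1.7]
grip_width: 0.0088
grasp_force: 11.7
```

{"op": "send_rows", "data": {"increments": [[0,0.05,-1.06,0,0,0,0],[0,0.14,-1.05,0,0,0,0],[0,0.23,-1.04,0,0,0,0],[0,0.32,-1.02,0,0,0,0],[0,0.41,-0.98,0,0,0,0],[0,0.49,-0.94,0,0,0,0],[0,0,0,0,0,0,0],[0,0,0,0,0,0,0]]}}

```text
time_s: 14.65
eef_pos: [0.4617, 0.0877, 0.1708]
orientation: [179.8, -0.1, 89.9]
contact_force: [10.5, -0.6, -7.4]
grip_width: 0.0084
grasp_force: 12.4
```

{"op": "send_rows", "data": {"increments": [[0,0.13,0.08,0,0,0,0],[0,0.57,-0.9,0,0,0,0],[0,0.65,-0.85,0,0,0,0],[0,0.72,-0.78,0,0,0,0],[0,0.79,-0.72,0,0,0,0],[0,0.85,-0.65,0,0,0,0],[0,0.9,-0.57,0,0,0,0],[0,0,0,0,0,0,0],[0,0,0,0,0,0,0],[0,0,0,0,0,0,0]]}}

```text
time_s: 15.65
eef_pos: [0.5051, 0.087, 0.2128]
orientation: [-179.9, -0.0, 89.9]
contact_force: [5.9, 1.1, -12.6]
grip_width: 0.008
grasp_force: 12.9
```

```bash
python3 - <<'E'
from h import *
import cv2
print(r.get_state()['contact_force'])
a=cv2.resize(r.snapshot('side')[170:320,230:430,::-1],None,fx=4,fy=4,interpolation=cv2.INTER_CUBIC)
cv2.imwrite('pics/s4.png',a)
E
```

```text
[  5.85333059   1.1248779  -12.55704271]
```

View pics/s4.png

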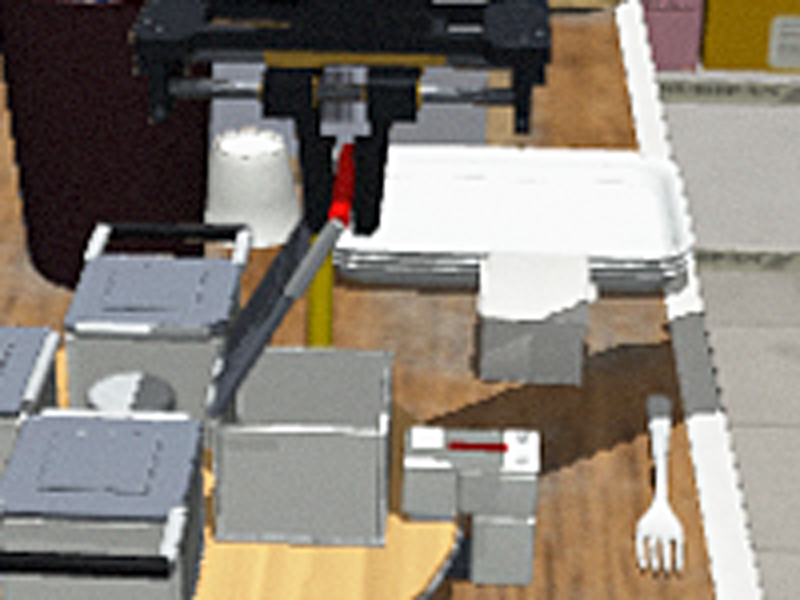

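{"op": "send_rows", "data": {"increments": [[0,0.03,0.06,0,0,0,0],[0,0.03,0.05,0,0,0,0],[0,0,0,0,0,0,0],[0,0,0,0,0,0,0],[0,0,0,0,0,0,0],[0,0,0,0,0,0,0]]}}

```text
time_s: 16.3
eef_pos: [0.5058, 0.0879, 0.2128]
orientation: [-179.9, 0.0, 89.9]
contact_force: [-5.1, -0.5, 7.7]
grip_width: 0.0082
grasp_force: 11.4
```

```bash
python3 - <<'E'
from h import *
# camera check of the lid angle: near bar end and near-side arm, read at crop (338,212) -> bar end; predict for several angles
u=np.array([(338,212)])/4+[230,170]
for p in(50,55,60,65,70):
    a=np.radians(p);print(p,(proj('side',[.6112-.046-.122*np.cos(a),.0868+.041,.106+.122*np.sin(a)])-u).round(1))
# platter angle: bin's top front (outer) corner near side, crop (388,428)
for t in(-.07,-.03,0,.03):
    b=3.138+t;e=np.array([np.cos(b),np.sin(b)]);n=np.array([e[1],-e[0]])
    print(t,(proj('side',np.r_[[.6112,.0868]+.13*e+.042*n,.102])-(np.array([388,428])/4+[230,170])).round(1))
E
```

```text
50 [[9.5 9.5]]
55 [[5.  6.2]]
60 [[0.1 3.2]]
65 [[-5.1  0.6]]
70 [[-10.5  -1.6]]
-0.07 [[-2.7  4.2]]
-0.03 [[-1.6  2.9]]
0 [[-0.8  1.8]]
0.03 [[-0.1  0.8]]
```

```bash
python3 -c "
from rig import r
print(r.finish_job())"
```

```text
the job is handed in; nothing more can be done
None
```

The carousel is turned anticlockwise and clicked in with the straw bin facing the pointer, and the gripper is holding its lid open at about 60° (by arm position and side camera); the job was handed in at about 16 s.

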